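# Clamp the gearbox shaft in the lever chuck and start the spindle

## Robot

A 6-joint arm with a two-finger parallel gripper is mounted at the origin on the work surface. World frame = base frame: x ahead of the robot, y to its left, z up, the work surface at z = 0. Lengths are in m, angles in rad, forces in N, time in s.
With the tool pointing down it reaches from about 0.35 to 0.725 m from the base axis. Payload 6 kg.
Tool frame: the origin (TCP) lies at the very end of the fingers, on their centre line; the grasp point (between the pads) lies 19 mm behind it (grip_point_offset is the distance from the TCP to the grasp point, in m); z points along the fingers, y is the line along which they close (so a half turn about z gives the same grasp; the last joint's range is limited). The gripper opens to 85 mm and grips with 20 to 120 N. Pads are 22 mm wide; open, the fingers measure 114 mm over their backs; the gripper's body (76 mm by 85 mm) begins 54 mm behind the grasp point. The pads swing forward as they close: fully open they stand 13 mm farther back than shut.
Start: joints at [0.334, 0.04, 0.085, 0, -1.615, -0.334], TCP at [0.6, 0, 0.231] pointing down, gripper open.
Joint ranges: [-2.56, 2.56], [-1.29, 2.01], [-1.08, 1.49], [-3.29, 1.98], [-2.81, -0.18], [-2.99, 2.99]. Speed limits (rad/s): [2.57, 2.57, 3.01, 3.14, 3.14, 3.14].

## Interface

Orientations are given as a rotation vector (axis times angle).
In Python, from rig import state, capture, sign_off, grip_point_offset gives the robot as it stands.
- The arm moves only by the tool apply_moves, never from a script. Its argument "motion" is one flat list of numbers, 7 for each row, row after row: the opening, from 0 (shut) to 1 (fully open), then the shift along the world's x, y, z in mm, then the turn, a rotation vector about the world's x, y, z in degrees. In form: [grip, dx, dy, dz, ax, ay, az, grip, dx, dy, dz, ax, ay, az, ...]. A call has 1 to 5 rows; each row shifts and turns the commanded pose from where the row before left it; what a row does not reach is not made up. A row lasts 1/8 s, in which the tool goes at most 62.5 mm and 10.7 degrees, less where a joint would pass 70% of its speed; a pose out of reach is approached as far as the arm can. A call is refused whole if a number of a shift passes 62.5 or a number of a turn 10.7, either way. A call with a gripper value outside its range is refused whole. The fingers move at their own pace and stop on an object; "grip_force" is the grip in N (left out, the last holds). Time passes only in rows, so rows that do not move let the fingers close. It gives the time, the measured TCP pose, the force, the opening and the grip force at its end, in the units of the state.
- state(): the state, without advancing time (a new reading comes with each control period).
- capture(name): name is "scene" or "side" or "wrist"; returns a dict with "frame" (420x560x3 uint8, blue, green, red), "fx", "fy", "cx", "cy" (pixels), "dist_coeffs" ([k1, k2, p1, p2, k3] as OpenCV has them; the pictures are not rectified), "view" (4x4, takes a point from world to camera coordinates); the wrist camera has in their place "mount" (4x4, takes a point from camera to tool coordinates, whose origin is the TCP and whose axes are the flange's). Camera axes: x right, y down, z forward; pixel columns grow to the right and rows downward; lengths in m; the calibration is good to about 2 mm. A picture is of the moment at which its call begins: read the wrist's pose just before it. There is no depth.
- sign_off(): hands the job in; it is judged then, once.
The state is a dict: "t": time; "joint_pos": joint angles; "qd": joint speeds; "joint_efforts": joint torques, N m; "tcp_pos": TCP position; "tool_rot": TCP orientation; "contact_force": force on the tool from outside, world axes, zero at the start; "torque": the same for the moment, N m; "gripper_width": opening from 0.0 (shut) to 1.0 (fully open); "grip_force": force on a finger pad.
Only numpy, scipy, OpenCV 4.12 (cv2) and the standard library are available. Lean on these libraries where they do the work, as an engineer would, in place of code of your own. Each camera call takes 0.05 s, during which the arm holds its last target. There are 200 camera calls.

## Task

The gearbox shaft stands loose in the chuck of the bench spindle. Push the chuck's sleeve round clockwise by its upright handles until the jaws centre the shaft and grip it firmly, without touching the shaft itself; then, one at a time, press the square reset key fully down and let it up, and then the long bar-shaped start key. Leave the mushroom stop key alone and don't knock away the bearing ring, the jar or the screwdriver on the bench.

Things in the scene. Friction and masses are not known exactly. Their poses are not given: they have to be found in the camera images.
- chuck: Lever scroll chuck, axis upright, on a fixed green housing 180 x 180 x 35 mm. Origin: centre of the housing's underside, on the axis; z up. Above it the sleeve: dark knurled ring, 78 mm radius, 39 to 66 mm above the bench, with three radial spokes and upright handles 120 degrees apart; then the round chuck face (60 mm radius, 75 mm above the bench) with three jaws.
- chuck_face (a point): Centre of the chuck's flat top face, on the axis, 75 mm above the bench; the shaft stands on this face
- sleeve (a joint): Turn of the sleeve, rad, growing clockwise seen from above, which closes each jaw by 12 mm per rad. 0 = open (jaw tips 36 mm from the axis); starts at 0 to 0.35; the jaws meet the centred 40 mm shaft at about 1.33. It turns against about 4 N at a handle and stays where left; about 10 N at a handle after the jaws have met the shaft grips it well.
- handle0 (a point): First upright round steel handle on the chuck sleeve, 18 mm diameter, at 105 mm from the chuck axis, rising from the sleeve's spoke (top of spoke 60 mm above the bench) to 150 mm above the bench. The point is the centre of its top end
- handle1 (a point): Second upright round steel handle on the chuck sleeve, 18 mm diameter, at 105 mm from the chuck axis, rising from the sleeve's spoke (top of spoke 60 mm above the bench) to 150 mm above the bench. Same as the first. The point is the centre of its top end
- handle2 (a point): Third upright round steel handle on the chuck sleeve, 18 mm diameter, at 105 mm from the chuck axis, rising from the sleeve's spoke (top of spoke 60 mm above the bench) to 150 mm above the bench. The point is the centre of its top end
- jaw0: One of three stepped steel jaws, 32 x 18 mm, 38 mm high, sliding on the chuck face. Its origin stays on or near the chuck axis at the housing's underside and slides with the jaw; local x points outwards along its travel
- jaw1: Second jaw, same as jaw0, 120 degrees round
- jaw2: Third jaw, same, 240 degrees round
- shaft: Short steel gearbox shaft standing loose on the chuck face between the jaws, 100 mm tall, 0.6 kg: foot 40 mm diameter and 46 mm high, then a gear 61 mm across and 20 mm high, then a 26 mm stub. Origin: centre of its foot; z up along it. Its top is 175 mm above the bench.
- panel: Fixed grey base plate of the control panel, 100 x 250 x 30 mm, carrying three aluminium switch pods (74 x 66 x 40 mm) in a row along its y, 75 mm apart, in any order. Origin: centre of underside
- reset_top (a point): Centre of the top of the reset key: black SQUARE cap, 36 x 36 mm, its top 86 mm above the bench when up
- reset_key (a joint): Reset key. Key value 0 = up, 0.007 m = fully down; spring, about 2 N to start and 6 N at the bottom; it counts as pressed beyond 0.0045 m
- start_top (a point): Centre of the top of the start key: black LONG BAR-shaped cap, 60 x 26 mm (long along the panel's x), its top 86 mm above the bench when up
- start_key (a joint): Start key. Key value 0 = up, 0.007 m = fully down; spring, about 2 N to start and 6 N at the bottom; it counts as pressed beyond 0.0045 m
- stop_top (a point): Centre of the top of the stop key: black round MUSHROOM, 54 mm diameter, its top 100 mm above the bench; not to be pressed
- stop_key (a joint): Stop key. Key value 0 = up, 0.007 m = fully down; spring, about 2 N to start and 6 N at the bottom; it counts as pressed beyond 0.0045 m
- bearing: Loose bystander: steel bearing ring, 72 mm across, 18 mm high; origin at centre of underside
- screwdriver: Loose bystander: screwdriver with wooden handle, 200 mm, lying down; origin under its middle
- jar: Loose bystander: amber glass jar, 66 mm diameter, 90 mm tall; origin at centre of underside
There are look-alikes about, which are no part of the job. Leave any turquoise or yellow look-alike of the shaft alone.

How it is judged:
On the way, in this order (a step that is already met when the one before it is completed fails the run):
1. the three jaws grip the shaft, centred and upright (contact force between each of jaw0, jaw1, jaw2 and shaft above 3 N and horizontal distance between shaft and chuck_face below 0.0025 m and angle between shaft's own z axis and vertical below 0.04 rad and z of shaft in the frame of chuck_face below 0.003 m), for 0.3 s.
2. the reset key is pressed (value of joint reset_key above 0.0045 m and contact force between each of jaw0, jaw1, jaw2 and shaft above 3 N), for 0.05 s.
3. the reset key is up again (value of joint reset_key below 0.002 m), for 0.05 s.
4. the start key is pressed (value of joint start_key above 0.0045 m and contact force between each of jaw0, jaw1, jaw2 and shaft above 3 N), for 0.05 s.
At the end, for the whole second after the job is handed in: All three jaws press on the shaft (over 3 N each), the shaft stands on the chuck face within 2.5 mm of the chuck axis, within 0.04 rad of upright and at rest; the sleeve is closed beyond 1.2 rad; all three keys are up (under 2 mm) (all of step 1 and value of joint sleeve above 1.2 rad and value of joint each of reset_key, start_key, stop_key below 0.002 m and linear speed of shaft below 0.01 m/s); the robot touches nothing.
It fails at once if the robot touches the shaft (contact force between any of the fingers, the arm and shaft above 1 N).
It fails at once if the stop key is pressed (over 3 mm) (value of joint stop_key above 0.003 m).
It fails at once if the reset and start keys are down together (over 3 mm) (value of joint each of reset_key, start_key above 0.003 m).
It fails at once if the start key is pressed while the chuck is open (value of joint start_key above 0.003 m and value of joint sleeve below 1.2 rad).
It fails at once if the bearing ring, jar or screwdriver is shifted by more than 30 mm (distance of any of bearing, screwdriver, jar from where it was at the start of the episode above 0.03 m).
It also fails if it takes over 53 s, if anything falls off the work surface, if the arm or the gripper's body presses on something with over 40 N, if the wrist force passes 120 N, or if a joint passes its speed limit or range.

## Working session

There is one attempt and no reset: what is moved stays moved. The work goes in short steps, Python scripts to look and compute and a tool call to move; the robot and the scene stay as the last step left them, time stands still between calls to the robot, and variables do not carry over. Pictures are saved under pics/ and viewed, at most 10 in all, crops included, and the job is handed in when it is done.

Besides the shell and the picture viewer there is one more tool, called after "Emit:" in YAML: its name, and indented under it one key for each argument. apply_moves: Moves the arm, as the interface text tells. Its arguments: {"type":"object","properties":{"motion":{"type":"array","items":{"type":"number"}},"grip_force":{"type":"number"}},"required":["motion"]}

```bash
mkdir -p pics; ls; cat > h.py <<'E'
import numpy as np, cv2
from rig import state, capture
def ray(c,uv,z,view=None):
    V=c["view"] if view is None else view
    K=np.array([[c["fx"],0,c["cx"]],[0,c["fy"],c["cy"]],[0,0,1]])
    p=cv2.undistortPoints(np.array(uv,float).reshape(-1,1,2),K,np.array(c["dist_coeffs"],float)).reshape(-1,2)
    V=np.array(V);R,t=V[:3,:3],V[:3,3];o=-R.T@t
    d=np.c_[p,np.ones(len(p))]@R
    return o+d*((z-o[2])/d[:,2])[:,None]
E
python3 - <<'E'
from h import *
for n in("scene","side"):
    c=capture(n);cv2.imwrite(f"pics/{n}0.png",c["frame"]);V=np.array(c["view"]);print(n,-V[:3,:3].T@V[:3,3],V[2,:3])
print(state())
E
```

```text
pics
scene [ 1.13845754 -0.75179875  1.04888153] [-0.45715869  0.54760196 -0.7008124 ]
side [0.35792013 1.08602474 0.74645522] [ 0.10031636 -0.85474267 -0.50926575]
{'t': 0.1, 'joint_pos': array([ 3.33682579e-01,  4.07534771e-02,  8.38911156e-02, -3.89412748e-04,
       -1.61550531e+00, -3.33700391e-01]), 'qd': array([-0.0001408 ,  0.00061976,  0.00241256,  0.00103604, -0.00149398,
        0.00061583]), 'joint_efforts': array([-5.15327309e-03, -3.69345725e+01,  3.48282552e+01,  6.95181236e+00,
       -4.58455834e-03,  1.14540936e-05]), 'tcp_pos': array([5.99698333e-01, 5.39183884e-05, 2.30370683e-01]), 'tool_rot': array([ 2.22056079e+00, -2.22056237e+00, -1.62656417e-03]), 'contact_force': array([0.14829632, 0.8794883 , 0.40289178]), 'torque': array([-0.00839751,  0.05280548, -0.03349628]), 'grip_force': 0.0, 'gripper_width': 0.9981187226775864}
```

View pics/scene0.png

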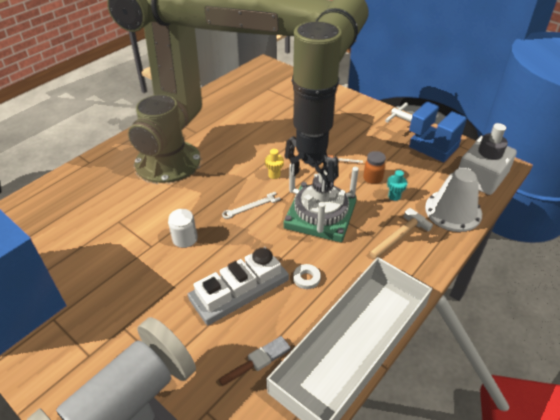

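View pics/side0.png

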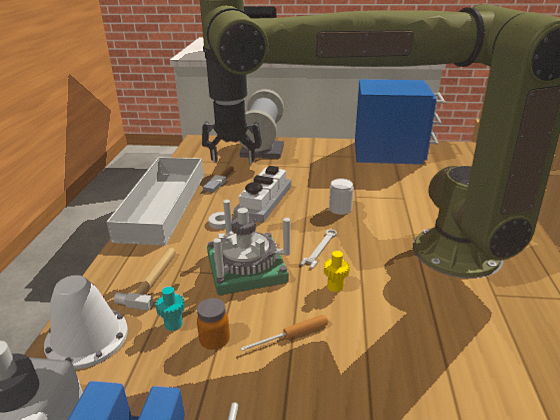

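The scene view shows the chuck at about (320,205) with a handle top near (354,170). The panel keys are square at (211,286), bar at (238,271) and mushroom at (262,256). In the side view the handle tops are near (227,202), (287,220) and (219,241). I'll zoom in for precise pixels.

```bash
python3 - <<'E'
from h import *
a=cv2.imread("pics/scene0.png");b=cv2.imread("pics/side0.png")
f=lambda i,x,y:cv2.resize(i[y:y+100,x:x+133],(400,300),interpolation=cv2.INTER_CUBIC)
cv2.imwrite("pics/z.png",np.vstack([np.hstack([f(a,265,150),f(a,180,235)]),np.hstack([f(b,185,190),f(b,215,150)])]))
E
```

```text
(no output)
```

View pics/z.png

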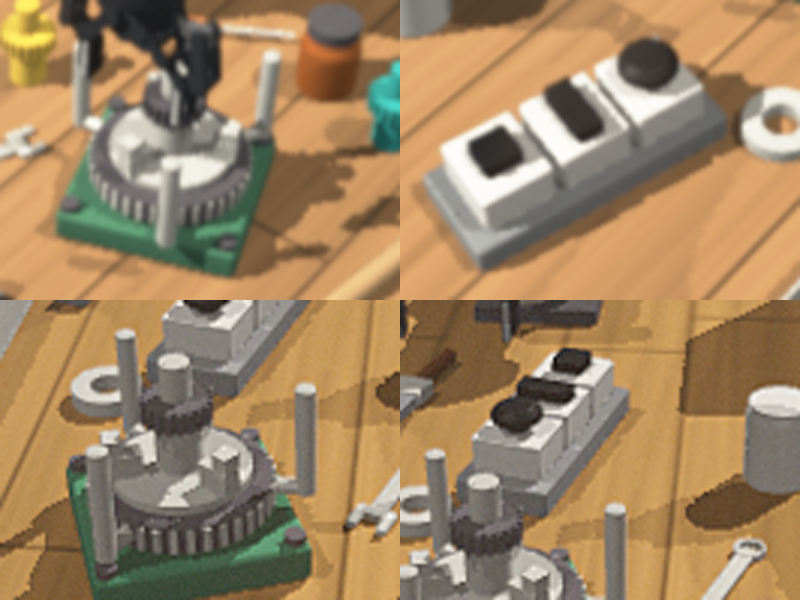

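The zoom shows three handle tops in the side view, the shaft standing between the jaws, and the panel order square, bar, mushroom. I'll cast rays through these.

```bash
python3 - <<'E'
from h import *
from scipy.optimize import least_squares
a=capture("scene");b=capture("side")
hs=ray(a,[(355.1,168.5),(320.9,205.5)],.15);hb=ray(b,[(226.9,201.3),(286.7,218.8),(217.2,240.2)],.15)
print("scene h",hs[:,:2].round(4));print("side h",hb[:,:2].round(4))
f=lambda q:np.r_[[ (h[:2]-q[:2]-.105*np.array([np.cos(q[2]+k),np.sin(q[2]+k)])) for h,k in zip(hb,[0,0,0])]].ravel()
c=hb[:,:2].mean(0);print("c",c,np.linalg.norm(hb[:,:2]-c,axis=1),np.degrees(np.arctan2(*(hb[:,:2]-c).T[::-1])))
print("shaft top",ray(b,[(242.8,209.3)],.175))
print("reset,start",ray(a,[(211.3,284.5),(237.5,270.5)],.086)[:,:2].round(4),"stop",ray(a,[(262.4,254)],.1)[:,:2].round(4))
def cen(c,m,z):
    n,l,s,ce=cv2.connectedComponentsWithStats(m.astype(np.uint8))
    for i in range(1,n):
        if s[i,4]>25: print(ce[i],s[i],ray(c,[ce[i]],z)[0,:2].round(4))
im=a["frame"].astype(int)
m=(im.max(2)<60);m[:235]=0;m[320:]=0;m[:,:180]=0;m[:,285:]=0;cen(a,m,.086)
print("green corners")
for c,n in((a,"a"),(b,"b")):
    i=c["frame"].astype(int);m=(i[...,1]>i[...,2]*1.5)&(i[...,1]>i[...,0]*1.15)&(i[...,1]>50)
    k,l,s,_=cv2.connectedComponentsWithStats(m.astype(np.uint8));j=1+np.argmax(s[1:,4]);ys,xs=np.where(l==j)
    P=np.c_[xs,ys]
    for d in((1,0),(-1,0),(0,1)):
        p=P[np.argmax(P@d)];print(n,d,p,ray(c,[p],.0 if d==(0,1) else .035)[0,:2].round(3))
# jar, screwdriver, bearing
print("jar top",ray(a,[(375,159)],.09),ray(b,[(211,309)],.09),"bearing",ray(a,[(307,275)],.018))
print("screwdriver",ray(b,[(240,354),(325,321)],.01)); print("yellow",ray(b,[(336,288)],0.0))
E
```

```text
scene h [[0.6009 0.218 ]
 [0.6171 0.0313]]
side h [[0.6122 0.04  ]
 [0.4491 0.1143]
 [0.5982 0.2202]]
c [0.55317089 0.12484588] [0.10334528 0.10458934 0.10544223] [ -55.15805667 -174.2207394    64.72794007]
shaft top [[0.55513734 0.11984173 0.175     ]]
reset,start [[ 0.541  -0.3076]
 [ 0.5601 -0.2348]] stop [[ 0.5802 -0.163 ]]
[267.35483871 256.96774194] [262 251  10  13  62] [ 0.5884 -0.1537]
[239.14035088 272.86842105] [233 264  14  17 114] [ 0.5684 -0.2377]
[211.43243243 285.39864865] [204 279  16  14 148] [ 0.5432 -0.3093]
green corners
a (1, 0) [354 199] [0.611 0.219]
a (-1, 0) [285 222] [0.512 0.01 ]
a (0, 1) [338 240] [0.654 0.078]
b (1, 0) [283 263] [0.457 0.14 ]
b (-1, 0) [263 275] [0.5   0.192]
b (0, 1) [263 276] [0.507 0.152]
jar top [[0.58699126 0.36232978 0.09      ]] [[0.58052379 0.38113053 0.09      ]] bearing [[ 0.67133981 -0.09111936  0.018     ]]
screwdriver [[0.51782639 0.42155264 0.01      ]
 [0.34719086 0.31036654 0.01      ]]
yellow [[0.32264958 0.18322776 0.        ]]
```

Emit:
apply_moves:
  motion: [0,23,29,0,0,0,10,0,22,29,0,0,0,10,0,0,0,0,0,0,10,0,0,0,-20,0,0,3,0,0,0,-20,0,0,0]

```text
t: 0.82
tcp_pos: [0.6449, 0.0582, 0.1902]
tool_rot: [2.76, -1.5, -0.001]
contact_force: [0.9, -0.5, -0.2]
gripper_width: 0.0
grip_force: 0.0
```

```bash
python3 - <<'E'
from h import *
s=state();print(s["tcp_pos"],s["gripper_width"],s["contact_force"])
for n in("scene","side"): cv2.imwrite(f"pics/{n}1.png",capture(n)["frame"])
a=cv2.imread("pics/scene1.png");b=cv2.imread("pics/side1.png")
f=lambda i,x,y:cv2.resize(i[y:y+133,x:x+133],(400,400),interpolation=cv2.INTER_CUBIC)
cv2.imwrite("pics/z1.png",np.hstack([f(a,265,120),f(b,165,150)]))
E
```

```text
[0.6449353  0.05816781 0.19017281] 0.0001505461414814559 [ 0.85321687 -0.4884032  -0.24500975]
```

View pics/z1.png

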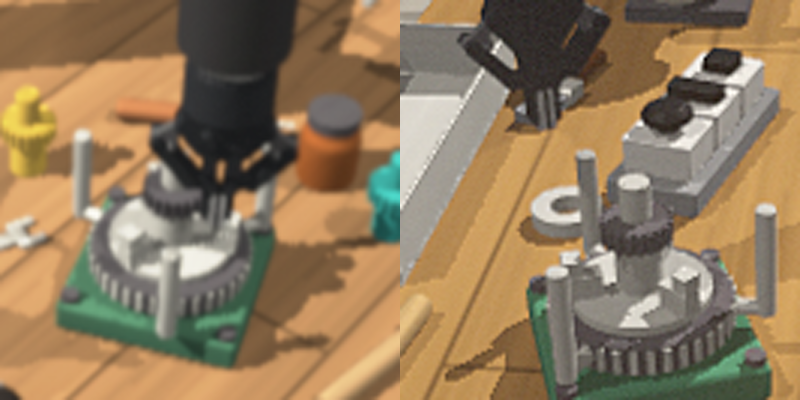

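The gripper is shut on the counter-clockwise side of handle A, and the linkage bulges above the straight tips. I'll therefore push with only the last 25 mm, keeping the TCP at z≈0.125.

Emit:
apply_moves:
  motion: [0,0,0,-35,0,0,0,0,0,0,-30,0,0,0,0,-6,-4,0,0,0,0,0,-3,-2,0,0,0,0,0,-3,-2,0,0,0,0]

```text
t: 1.55
tcp_pos: [0.6341, 0.0501, 0.1288]
tool_rot: [-2.758, 1.498, -0.006]
contact_force: [4.8, -0.3, 0.7]
gripper_width: -0.002
grip_force: 2.1
```

```bash
cat > p.py <<'E'
import numpy as np
from rig import state
c=np.array([.5545,.124])
s=state();p=s["tcp_pos"][:2];v=p-c;print(s["t"],s["tcp_pos"].round(4),s["contact_force"].round(1),"r",np.hypot(*v),"ang",np.degrees(np.arctan2(v[1],v[0])),"rot",s["tool_rot"])
q=p.copy()
for k in range(10):
    a=np.radians(-7);w=q-c;n=c+np.array([[np.cos(a),-np.sin(a)],[np.sin(a),np.cos(a)]])@w
    print(((n-q)*1000).round(1),end=" ");q=n
E
python3 p.py
```

```text
1.55 [0.6341 0.0501 0.1288] [ 4.8 -0.3  0.7] r 0.1086176696050463 ang -42.84398549524568 rot [-2.75806424  1.49764643 -0.00567895]
[-9.6 -9.2] [-10.6  -7.9] [-11.5  -6.6] [-12.2  -5.1] [-12.8  -3.6] [-13.1  -2. ] [-13.3  -0.4] [-13.2   1.2] [-13.    2.8] [-12.5   4.4]
```

Emit:
apply_moves:
  motion: [0,-10,-9,0,0,0,-7,0,-11,-8,0,0,0,-7,0,-11,-7,0,0,0,-7,0,-12,-5,0,0,0,-7,0,-13,-4,0,0,0,-7]

```text
t: 2.17
tcp_pos: [0.5774, 0.0178, 0.1286]
tool_rot: [-2.174, 2.26, -0.004]
contact_force: [3.2, 2.9, -0.2]
gripper_width: 0.0
grip_force: 2.1
```

```bash
python3 p.py; python3 - <<'E'
from h import *
for n in("scene","side"): cv2.imwrite(f"pics/{n}2.png",capture(n)["frame"])
a=cv2.imread("pics/scene2.png");b=cv2.imread("pics/side2.png")
f=lambda i,x,y:cv2.resize(i[y:y+133,x:x+133],(400,400),interpolation=cv2.INTER_CUBIC)
cv2.imwrite("pics/z2.png",np.hstack([f(a,265,120),f(b,165,150)]))
E
```

```text
2.175 [0.5774 0.0178 0.1286] [ 3.2  2.9 -0.2] r 0.10860199088562195 ang -77.81631506886905 rot [-2.17396388  2.25967107 -0.00387308]
[-13.1  -2. ] [-13.3  -0.4] [-13.2   1.2] [-13.    2.8] [-12.5   4.4] [-11.9   5.9] [-11.1   7.3] [-10.1   8.6] [-9.   9.7] [-7.7 10.8]
```

View pics/z2.png

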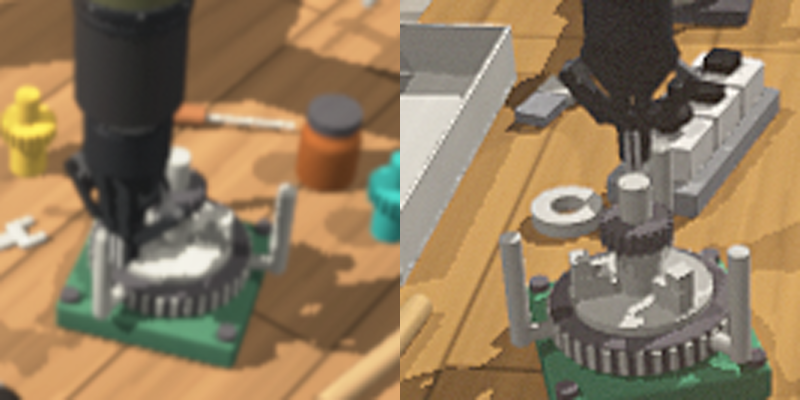

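The sleeve has turned about 35° with the handle held against the fingers, and the shaft is untouched. I'll continue.

Emit:
apply_moves:
  motion: [0,-13,-2,0,0,0,-7,0,-13,0,0,0,0,-7,0,-9,1,0,0,0,-5,0,-6,1,0,0,0,-3]

```text
t: 2.78
tcp_pos: [0.5363, 0.0169, 0.1281]
tool_rot: [-1.71, 2.631, -0.004]
contact_force: [3.5, -1.2, 0.8]
gripper_width: 0.001
grip_force: 2.2
```

```bash
sed -i 's/radians(-7)/radians(-3)/' p.py; python3 p.py
```

```text
2.775 [0.5363 0.0169 0.1281] [ 3.5 -1.2  0.8] r 0.10865558292097699 ang -99.66446111399542 rot [-1.70997798  2.63131841 -0.00352021]
[-5.6  1.1] [-5.5  1.4] [-5.4  1.7] [-5.3  2. ] [-5.2  2.2] [-5.1  2.5] [-5.   2.8] [-4.8  3. ] [-4.7  3.3] [-4.5  3.5]
```

Emit:
apply_moves:
  motion: [0,-6,1,0,0,0,-3,0,-5,1,0,0,0,-3]

```text
t: 3.02
tcp_pos: [0.5265, 0.019, 0.1283]
tool_rot: [-1.569, 2.715, -0.005]
contact_force: [13.7, -2.7, -3.7]
gripper_width: -0.001
grip_force: 6.7
```

Emit:
apply_moves:
  motion: [0,-5,2,0,0,0,-3]

```text
t: 3.15
tcp_pos: [0.5228, 0.02, 0.1284]
tool_rot: [-1.496, 2.754, -0.009]
contact_force: [21.2, -10.7, -7.9]
gripper_width: 0.0
grip_force: 11.8
```

Emit:
apply_moves:
  motion: [0,-3,1,0,0,0,-1.5]

```text
t: 3.28
tcp_pos: [0.5209, 0.0205, 0.1285]
tool_rot: [-1.459, 2.771, -0.012]
contact_force: [26.5, -11.6, -10.4]
gripper_width: 0.0
grip_force: 14.2
```

Emit:
apply_moves:
  motion: [0,0,0,0,0,0,0,0,0,0,0,0,0,0,0,0,0,0,0,0,0]

```text
t: 3.65
tcp_pos: [0.5209, 0.0205, 0.1284]
tool_rot: [-1.46, 2.771, -0.011]
contact_force: [22.9, -8.7, -8.4]
gripper_width: -0.001
grip_force: 11.9
```

Emit:
apply_moves:
  motion: [0,6,-3,0,0,0,0,0,10,-6,0,0,0,0,0,9,-6,0,0,0,0,0,0,0,40,0,0,0,0,0,0,50,0,0,0]

```text
t: 4.28
tcp_pos: [0.5405, 0.0065, 0.216]
tool_rot: [1.462, -2.776, -0.001]
contact_force: [0.8, 0.4, 0.6]
gripper_width: -0.003
grip_force: 0.0
```

Emit:
apply_moves:
  motion: [0,0,-60,0,0,0,10,0,0,-60,0,0,0,10,0,0,-60,0,0,0,10,0,0,0,0,0,0,0]

```text
t: 4.78
tcp_pos: [0.5408, -0.1682, 0.2158]
tool_rot: [2.101, -2.333, -0.001]
contact_force: [-0.6, 0.1, -0.3]
gripper_width: -0.005
grip_force: 0.0
```

```bash
python3 - <<'E'
from h import *
from scipy.spatial.transform import Rotation as R
s=state();print(s["tcp_pos"],s["tool_rot"],s["contact_force"])
for n in("scene","side","wrist"):
    c=capture(n);cv2.imwrite(f"pics/{n}3.png",c["frame"])
    if n=="wrist": print(np.array(c["mount"]).round(3))
a=cv2.imread("pics/scene3.png");b=cv2.imread("pics/side3.png")
f=lambda i,x,y:cv2.resize(i[y:y+100,x:x+133],(400,300),interpolation=cv2.INTER_CUBIC)
w=cv2.resize(cv2.imread("pics/wrist3.png"),(400,300))
cv2.imwrite("pics/z3.png",np.vstack([np.hstack([f(a,265,150),f(b,185,190)]),np.hstack([f(a,180,235),w])]))
E
```

```text
[ 0.54078103 -0.1681953   0.2157986 ] [ 2.10127642e+00 -2.33325419e+00 -1.44218361e-03] [-0.56713361  0.09675459 -0.34013627]
[[-0.    -0.951 -0.308  0.077]
 [ 1.    -0.    -0.    -0.001]
 [ 0.    -0.308  0.951 -0.142]
 [ 0.     0.     0.     1.   ]]
```

View pics/z3.png

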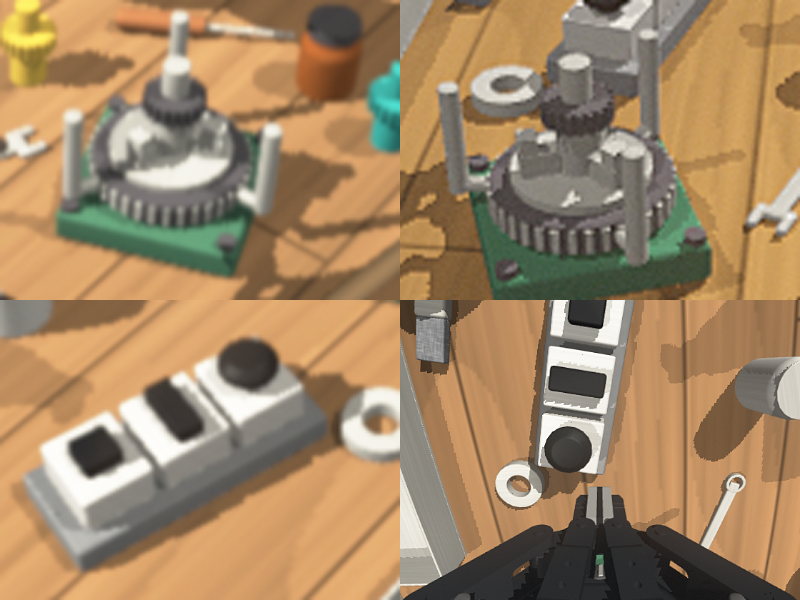

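The jaws are closed round the upright shaft. The wrist view shows mushroom, bar and (cut off) square, going away from the gripper. I'll fix the key positions from this view.

```bash
cat > w.py <<'E'
from h import *
from scipy.spatial.transform import Rotation as R
s=state();c=capture("wrist");T=np.eye(4);T[:3,:3]=R.from_rotvec(s["tool_rot"]).as_matrix();T[:3,3]=s["tcp_pos"]
V=np.linalg.inv(T@np.array(c["mount"]))
m=(c["frame"].max(2)<60).astype(np.uint8)
n,l,st,ce=cv2.connectedComponentsWithStats(m)
for i in range(1,n):
    if 600<st[i,4]<9000:
        r=cv2.minAreaRect(np.argwhere(l==i)[:,::-1].astype(np.float32));b=cv2.boxPoints(r)
        P=ray(c,b,.086,V)[:,:2];print(ce[i].round(),st[i],"rectc",P.mean(0).round(4),"sides",np.linalg.norm(np.diff(P[:3],axis=0),axis=1).round(4),"cen",ray(c,[ce[i]],.086,V)[0,:2].round(4),"z.1",ray(c,[ce[i]],.1,V)[0,:2].round(4))
E
python3 w.py
```

```text
[262.  17.] [ 235    0   55   39 1795] rectc [ 0.5409 -0.297 ] sides [0.0257 0.0349] cen [ 0.5405 -0.296 ] z.1 [ 0.5401 -0.2932]
[240. 108.] [208  91  81  46 993] rectc [ 0.5585 -0.2319] sides [0.0253 0.0578] cen [ 0.564 -0.236] z.1 [ 0.5625 -0.2363]
[232. 215.] [ 202  176   66   65 1246] rectc [ 0.5784 -0.1589] sides [0.0525 0.0516] cen [ 0.5812 -0.1541] z.1 [ 0.5788 -0.1586]
```

Emit:
apply_moves:
  motion: [0,0,-60,0,0,0,0,0,0,-60,0,0,0,0,0,0,-18,0,0,0,0,0,0,0,-50,0,0,0,0,0,0,-40,0,0,0]

```text
t: 5.6
tcp_pos: [0.5417, -0.3013, 0.1247]
tool_rot: [-2.105, 2.331, 0.001]
contact_force: [0.8, 0.4, -0.8]
gripper_width: -0.002
grip_force: 0.0
```

Emit:
apply_moves:
  motion: [0,0,0,-25,0,0,0,0,0,0,-10,0,0,0,0,0,0,-5,0,0,0,0,0,0,0,0,0,0]

```text
t: 6.1
tcp_pos: [0.542, -0.3024, 0.0873]
tool_rot: [-2.105, 2.332, -0.002]
contact_force: [0.8, -0.1, 0.8]
gripper_width: -0.002
grip_force: 0.0
```

Emit:
apply_moves:
  motion: [0,-1,-3,-3,0,0,0,0,0,0,-3,0,0,0,0,0,0,-2,0,0,0,0,0,0,-1,0,0,0,0,0,0,0,0,0,0]

```text
t: 6.72
tcp_pos: [0.5412, -0.3061, 0.0791]
tool_rot: [-2.104, 2.332, -0.004]
contact_force: [0.9, 0.9, 7.9]
gripper_width: 0.005
grip_force: 3.8
```

Emit:
apply_moves:
  motion: [0,0,0,-1,0,0,0,0,0,0,0,0,0,0,0,0,0,15,0,0,0,0,0,0,25,0,0,0,0,0,0,0,0,0,0]

```text
t: 7.35
tcp_pos: [0.5411, -0.3061, 0.1185]
tool_rot: [-2.104, 2.332, -0.004]
contact_force: [0.0, -0.9, 0.6]
gripper_width: -0.001
grip_force: 0.0
```

Emit:
apply_moves:
  motion: [0,9,37,0,0,0,0,0,9,36,0,0,0,0,0,0,0,-20,0,0,0,0,0,0,-10,0,0,0,0,0,0,0,0,0,0]

```text
t: 7.98
tcp_pos: [0.5575, -0.233, 0.085]
tool_rot: [2.103, -2.332, -0.003]
contact_force: [-1.3, 0.7, 1.9]
gripper_width: -0.002
grip_force: 1.1
```

Emit:
apply_moves:
  motion: [0,1,0,-3,0,0,0,0,0,0,-3,0,0,0,0,0,0,-2,0,0,0,0,0,0,0,0,0,0]

```text
t: 8.48
tcp_pos: [0.5594, -0.2335, 0.0793]
tool_rot: [2.104, -2.332, 0.002]
contact_force: [-2.2, -2.1, 4.8]
gripper_width: 0.002
grip_force: 2.8
```

Emit:
apply_moves:
  motion: [0,0,0,-2,0,0,0,0,0,0,0,0,0,0,0,0,0,0,0,0,0]

```text
t: 8.85
tcp_pos: [0.5595, -0.2337, 0.0791]
tool_rot: [2.104, -2.332, 0.004]
contact_force: [-6.6, 0.6, 13.0]
gripper_width: 0.002
grip_force: 6.5
```

Emit:
apply_moves:
  motion: [0,0,0,15,0,0,0,0,0,0,50,0,0,0,0,0,0,50,0,0,0,0,0,0,0,0,0,0,0,0,0,0,0,0,0]

```text
t: 9.48
tcp_pos: [0.5594, -0.2322, 0.1906]
tool_rot: [-2.104, 2.332, 0.002]
contact_force: [0.3, -0.4, -0.3]
gripper_width: -0.002
grip_force: 0.0
```

```bash
python3 - <<'E'
from h import *
a=capture("scene")["frame"];b=capture("side")["frame"]
f=lambda i,x,y:cv2.resize(i[y:y+133,x:x+133],(400,400),interpolation=cv2.INTER_CUBIC)
cv2.imwrite("pics/z4.png",np.hstack([f(a,240,150),f(b,185,150)]))
E
```

```text
(no output)
```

View pics/z4.png

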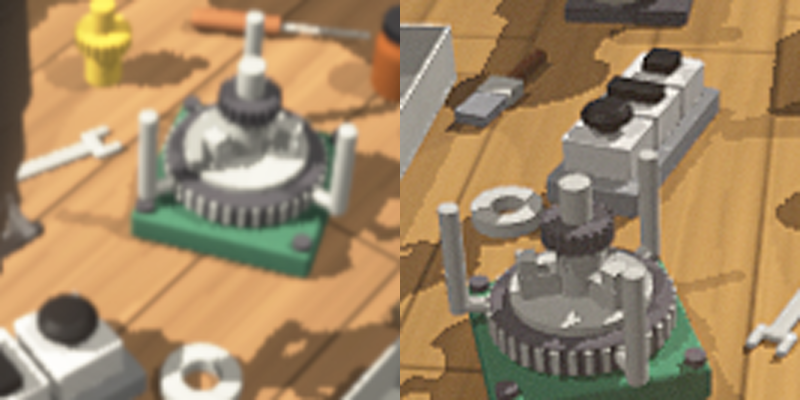

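The shaft stands centred and gripped, all the keys are up, the bystanders are in place and the arm is clear. I'm handing in now.

```bash
python3 -c "
from rig import sign_off
print(sign_off())"
```

```text
the job is handed in; nothing more can be done
None
```

I closed the chuck on the shaft, pressed and released the reset key and then the start key, and handed the job in at about 9.5 s; no verdict came back, but the last pictures showed the shaft upright in the jaws, the keys up and the bearing ring, jar and screwdriver apparently unmoved.

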